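Stand a cover plate on edge in the filing clamp and lock it

ROBOT

A 7-joint arm with a two-finger parallel gripper is mounted at the origin on a cart in front of the work surface, level with it; the furniture and walls round the work are solid. World frame = base frame: x ahead of the robot, y to its left, z up, the work surface at z = 0. Lengths are in m, angles in rad, forces in N, time in s.
With the tool pointing down it reaches from about 0.35 to 0.9 m from the base axis. Payload 19.9 kg.
Tool frame: the origin (TCP) lies between the finger pads; the fingertips stand 19 mm ahead of it and the grasp point (between the pads) is the TCP; z points along the fingers, y is the direction in which the jaws open and shut (so a half turn about z gives the same grasp; the last joint's range is limited). The gripper opens to 94 mm and grips with 3 to 60 N. Pads are 16 mm wide; open, the fingers measure 119 mm over their backs; the gripper's body (75 mm by 177 mm) begins 78 mm behind the grasp point.
Start: joints at [1.137, 0.417, -0.01, 1.614, 0.005, 1.111, -0.053], TCP at [0.239, -0.578, 0.224] pointing down, gripper open.
Joint ranges: [-2.81, 2.81], [-0.39, 2.02], [-1.27, 1.25], [0.06, 2.57], [-1.19, 4.33], [0.19, 2], [-2.82, 2.82]. Speed limits (rad/s): [1.89, 1.89, 2.39, 2.39, 3.01, 3.01, 3.01].

INTERFACE

Orientations are given as a 3x3 rotation matrix whose columns are the frame's x, y, z axes.
In Python, from rig import robot gives the robot as it stands. Calls block until the motion is done:
- robot.move_ptp(position, orientation): joint-space move of the TCP to a pose.
- robot.move_linear(position, velocity=0.15, frame=None, threshold=None): straight line of the TCP; frame=None keeps the orientation; velocity is the mean speed in m/s. With threshold (N) it stops when the force on the tool has changed by that much, and returns True; else False.
- robot.goto_joints(angles): joint-space move.
- robot.gripper_to(opening): finger opening in m; the grip force is fixed at half the most; returns when the fingers have stopped.
- robot.pause(seconds).
- robot.ik(position, orientation): joint angles nearest the present ones, or None.
- robot.get_state(): the state.
- robot.grab_frame(name): name is "scene" or "side" or "wrist"; returns the picture (400x640x3 uint8, red, green, blue); there is no depth.
- robot.camera_info(name): a dict with "fx", "fy", "cx", "cy" (pixels), "dist" ([k1, k2, p1, p2, k3] as OpenCV has them; the pictures are not rectified), "rvec" (rotation vector, rad) and "tvec" (3), from world to camera coordinates, as OpenCV has them. Camera axes: x right, y down, z forward; pixel columns grow to the right and rows downward; lengths in m; the calibration is good to about 2 mm. A picture is of the moment at which its call begins: read the wrist's pose just before it. camera_info takes no time and is no camera call; for the wrist camera it gives the pose at the moment of the call.
A pose or a line that the arm cannot do raises robot.PlanningError and nothing moves.
- robot.sign_off(): hands the job in, once; it reports no verdict.
The state is a dict: "time": time; "qpos": joint angles; "joint_vel": joint speeds; "effort": joint torques, N m; "ee_pos": TCP position; "tool_rot": TCP orientation; "force": force on the tool from outside, world axes, zero at the start; "moment": the same for the moment, N m; "opening": finger opening in m.
Only numpy, scipy, OpenCV 4.12 (cv2) and the standard library are available. Lean on these libraries where they do the work, as an engineer would, in place of code of your own. Each camera call takes 0.05 s, during which the arm holds its last target.

TASK

Take the flat cover plate off the wooden block and stand it upright on one of its short ends on the bed of the blue edge clamp, against the fixed fence, and let go of it there. Then slide the grey jaw up until it holds the plate snugly against the fence, and only then flip the red-knobbed cam lever fully down to lock the jaw. Leave the other parts on the counter where they are.

Things in the scene. Friction and masses are not known exactly. Their poses are not given: they have to be found in the camera images.
- cover_plate: flat aluminium cover plate with a ribbed dark panel on its upper face, 120 (its x) x 56 (its y) x 14 (its z) mm, about 0.2 kg, loose; origin at the centre of its 120x56 underside; the ends are alike, either may be the lower one. It starts lying flat on the wooden block, face up
- plate_centre (a point): centre of the cover plate, 7 mm above its underside; axes as the plate
- bench_block: fixed wooden block under the plate, 90 (x) x 36 (y) x 24 (z, height) mm, narrower than the plate; origin at the centre of its underside on the counter; the plate lies roughly along it
- edge_clamp: blue edge clamp fixed to the counter: bed 190 (x) x 84 (y) x 12 mm thick, origin at the centre of its underside; its x points from the jaw to the fence. The fixed fence stands across the bed: its face is at x = +70 mm, it is 18 mm thick, 70 mm wide (y) and its top is 58 mm above the counter
- fence_foot (a point): middle of the line where the fence face meets the bed's top, 12 mm above the counter; axes as the edge clamp: the plate shall stand on the bed on the -x side of it, its broad face to the fence
- clamp_jaw (a joint): slide of the grey jaw towards the fence, m: the gap between jaw and fence is 0.075 minus this value (range 0 to 0.070); it moves with about 5 N of friction while the lever is up. The jaw carriage is 70 mm long; its front wall is 18 mm thick, 58 wide and reaches 57 mm above the counter, the rest 54 mm wide and reaches 33 mm
- jaw_face (a point): centre of the jaw's front face (towards the fence), 34 mm above the counter; moves with the jaw; axes as the edge clamp
- jaw_back (a point): centre of the jaw carriage's rear face, 23 mm above the counter, 70 mm behind the jaw's face: push here towards the fence; axes as the edge clamp
- clamp_lever (a joint): cam lever on the jaw carriage, rad: 0 stands straight up (jaw free), it flips away from the fence (towards the clamp's -x) and down; 1.5 is level, fully down (jaw locked); stays where it is left; it takes about 0.15 N m (3 N at the knob)
- lever_hinge (a point): lever's hinge axis (along the clamp's y), 50 mm behind the jaw's face and 38 mm above the counter
- lever_knob (a point): centre of the red ball knob, 18 mm in diameter, 46 mm from the hinge; the lever is a 9 mm round steel bar
- carburettor: light metal carburettor, 69x78x74 mm, bystander; origin at the centre of its underside
- trimmer_spool: orange and black line spool lying flat, 90x90x36 mm, bystander; origin at the centre of its underside
- oil_filter_b: orange oil filter can, 75 mm across and 87 mm high, bystander; origin at the centre of its underside
- spark_plug_a: spark plug lying on the counter, 80x24x21 mm, bystander; origin at the centre of its underside
Things that resemble listed ones, but are neither listed nor needed, are in the scene too. Of the things shaped like the cover_plate, the aluminium one is meant.

How it is judged:
On the way, in this order (a step that is already met when the one before it is completed fails the run):
1. the plate stands upright on a short end on the clamp's bed, between jaw and fence, with no finger touching it and the lever still up (angle between the x axis of cover_plate and the z axis of edge_clamp, either way round below 0.15 rad and angle between the z axis of cover_plate and the x axis of edge_clamp, either way round below 0.25 rad and z of cover_plate in the frame of fence_foot between 0.055 and 0.066 m and x of cover_plate in the frame of fence_foot between -0.05 and 0.003 m and linear speed of cover_plate below 0.15 m/s and contact force between each of the arm, the fingers and cover_plate below 0.1 N and value of joint clamp_lever below 0.5 rad), for 0.2 s.
2. the jaw is slid home against the upright plate, which is against the fence (gap under 16.5 mm), while the lever is still up (under 0.7 rad) (value of joint clamp_jaw above 0.0585 m and value of joint clamp_lever below 0.7 rad and angle between the x axis of cover_plate and the z axis of edge_clamp, either way round below 0.1 rad), for 0.1 s.
At the end, for the whole second after the job is handed in: plate at rest on a short end on the bed (upright within 0.07 rad, foot within 4 mm of the bed, within 22 mm of the fence's middle), its broad face square within 0.1 rad and within 4 mm of the fence, jaw home on it (gap under 16.5 mm), lever down past 1.25 rad (angle between the x axis of cover_plate and the z axis of edge_clamp, either way round below 0.07 rad and angle between the z axis of cover_plate and the x axis of edge_clamp, either way round below 0.1 rad and z of plate_centre in the frame of fence_foot between 0.056 and 0.064 m and x of plate_centre in the frame of fence_foot between -0.011 and -0.003 m and y of plate_centre in the frame of fence_foot between -0.022 and 0.022 m and value of joint clamp_jaw above 0.0585 m and value of joint clamp_lever above 1.25 rad and linear speed of cover_plate below 0.02 m/s); the robot touches nothing.
It fails at once if a bystander is moved by more than 30 mm (distance of any of carburettor, trimmer_spool, oil_filter_b, spark_plug_a from where it was at the start of the episode above 0.03 m).
It also fails if it takes over 66 s, if anything falls off the work surface, if the arm or the gripper's body presses on something with over 40 N, if the wrist force passes 120 N, or if a joint passes its speed limit or range.

## Working session

There is one attempt and no reset: what is moved stays moved. The work goes in short steps, each a Python script; the robot and the scene stay as the last script left them, time stands still between calls to the robot, and variables do not carry over. Pictures are saved under pics/ and viewed, and the job is handed in when it is done.

```bash
mkdir -p pics; ls
python3 - <<'E'
from rig import robot
import cv2
for n in ["scene","side","wrist"]:
    i=robot.camera_info(n); print(n,i)
    cv2.imwrite(f"pics/a_{n}.png",robot.grab_frame(n)[:,:,::-1])
s=robot.get_state(); print(s)
E
```

```text
pics
scene {'fx': 508.763423216203, 'fy': 508.763423216203, 'cx': 319.67469625204245, 'cy': 203.85656713208343, 'dist': array([0.00910952, 0.        , 0.        , 0.        , 0.        ]), 'rvec': array([ 2.52725983, -0.55253436,  0.16863321]), 'tvec': array([-0.55715949,  0.14834863,  1.94006434])}
side {'fx': 362.315883738607, 'fy': 362.315883738607, 'cx': 321.6370033539687, 'cy': 199.24719626173368, 'dist': array([-0.06591913,  0.        ,  0.        ,  0.        ,  0.        ]), 'rvec': array([ 0.2761515 , -2.55407225,  1.56579167]), 'tvec': array([0.52489245, 0.15355553, 1.02057573])}
wrist {'fx': 294.3210247575917, 'fy': 294.3210247575917, 'cx': 318.43311025008296, 'cy': 197.16531763390358, 'dist': array([-0.03422039,  0.        ,  0.        ,  0.        ,  0.        ]), 'rvec': array([-2.43250021,  1.6277907 ,  0.20601184]), 'tvec': array([-0.62529047, -0.02570463,  0.39046113])}
{'time': 0.15, 'qpos': array([ 1.13749702,  0.41781092, -0.01033921,  1.61401436,  0.00470717,
        1.11071663, -0.05299604]), 'joint_vel': array([ 0.00189645, -0.00104238,  0.00104266, -0.00140125,  0.0003525 ,
        0.00096791, -0.00081863]), 'effort': array([ 1.33634308e-03, -8.51531410e+01,  6.39358554e-01, -4.26139891e+01,
       -4.87951166e-02,  1.71776523e-02,  2.28917872e-05]), 'ee_pos': array([ 0.23856639, -0.5773868 ,  0.22399406]), 'tool_rot': array([[ 9.24205212e-01,  3.81895998e-01, -4.16648296e-04],
       [ 3.81896219e-01, -9.24204845e-01,  8.26181747e-04],
       [-6.95528711e-05, -9.22677886e-04, -9.99999572e-01]]), 'force': array([ 0.02039001, -0.30808204,  0.39210503]), 'moment': array([-0.02653221, -0.0162403 , -0.01902605]), 'opening': 0.09355781425928272}
```

View pics/a_scene.png

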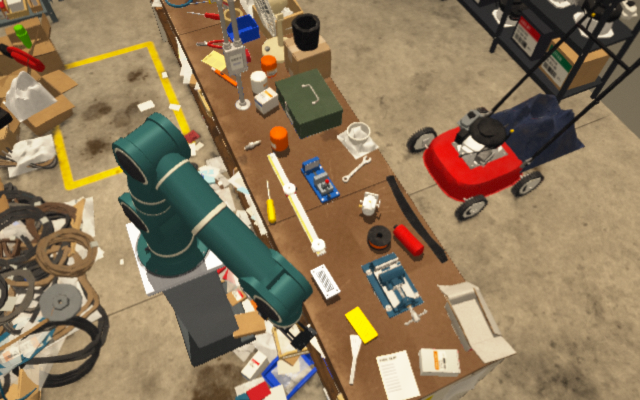

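View pics/a_side.png

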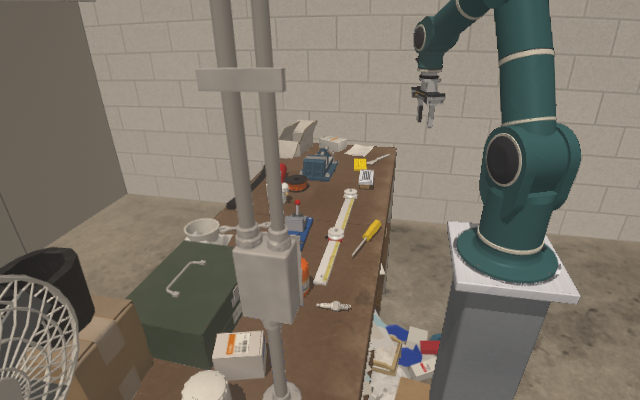

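View pics/a_wrist.png

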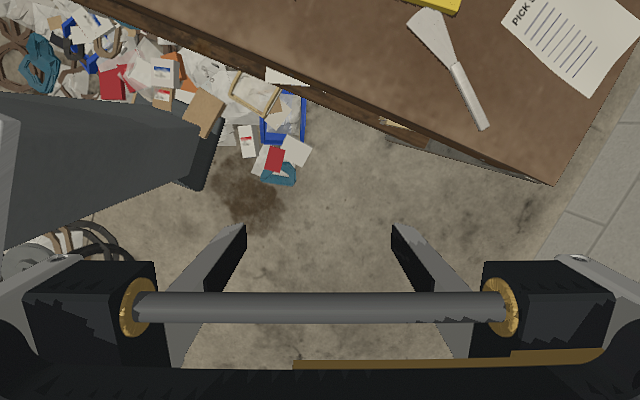

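```bash
cat > h.py <<'E'
import cv2, numpy as np
def proj(i,P):
    K=np.array([[i['fx'],0,i['cx']],[0,i['fy'],i['cy']],[0,0,1]])
    return cv2.projectPoints(np.asarray(P,float).reshape(-1,1,3),i['rvec'],i['tvec'],K,i['dist'])[0].reshape(-1,2)
def ray(i,uv):
    K=np.array([[i['fx'],0,i['cx']],[0,i['fy'],i['cy']],[0,0,1]])
    n=cv2.undistortPoints(np.asarray(uv,float).reshape(-1,1,2),K,i['dist']).reshape(-1,2)
    R=cv2.Rodrigues(i['rvec'])[0]
    return -R.T@i['tvec'], np.c_[n,np.ones(len(n))]@R
def on_z(i,uv,z):
    c,d=ray(i,uv); return c+d*((z-c[2])/d[:,2])[:,None]
E
python3 - <<'E'
from rig import robot
import cv2
from h import *
a=cv2.imread("pics/a_scene.png")
cv2.imwrite("pics/c1.png",cv2.resize(a[120:340,240:440],None,fx=4,fy=4,interpolation=cv2.INTER_CUBIC)[:600])
b=a[250:350,290:430]; cv2.imwrite("pics/c2.png",cv2.resize(b,None,fx=5,fy=5,interpolation=cv2.INTER_CUBIC))
i=robot.camera_info("scene")
print(on_z(i,[(325,282),(361,324),(320,180),(279,139),(379,237),(370,205),(253,146),(320,246),(289,188)],0.03).round(3))
E
```

```text
[[ 0.451 -0.398  0.03 ]
 [ 0.497 -0.59   0.03 ]
 [ 0.621  0.014  0.03 ]
 [ 0.552  0.281  0.03 ]
 [ 0.714 -0.317  0.03 ]
 [ 0.75  -0.176  0.03 ]
 [ 0.437  0.291  0.03 ]
 [ 0.495 -0.259  0.03 ]
 [ 0.492  0.03   0.03 ]]
```

View pics/c1.png

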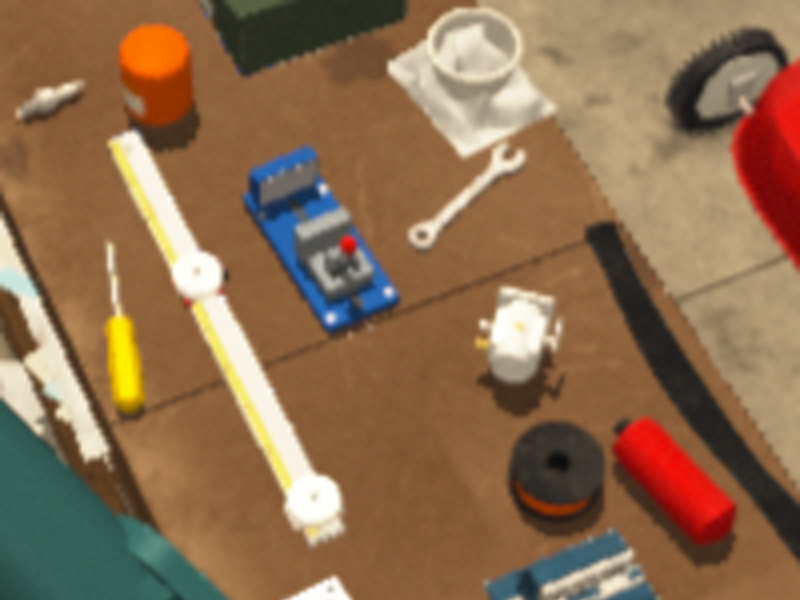

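View pics/c2.png

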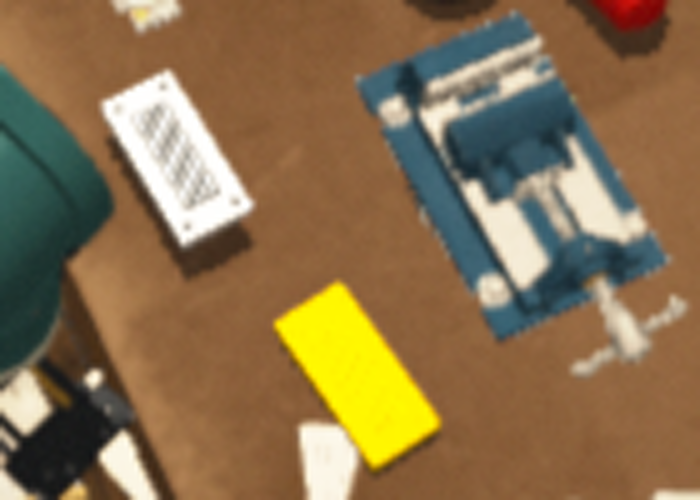

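Run:
```python
from rig import robot
import numpy as np
from h import *
i=robot.camera_info("wrist"); s=robot.get_state()
R=cv2.Rodrigues(i['rvec'])[0]; c=-R.T@i['tvec']; T=s['tool_rot']
print("cam in tool",T.T@(c-s['ee_pos']), "axes", (T.T@R.T).round(3))
def rot(yaw): # tool down, tool x dir = yaw
    x=np.array([np.cos(yaw),np.sin(yaw),0]); z=np.array([0,0,-1.]); return np.c_[x,np.cross(z,x),z]
for y in np.arange(-3,3.2,0.5):
    for p in [(0.45,-0.4,0.3),(0.62,0.0,0.3)]:
        q=robot.ik(p,rot(y)); print(round(y,2),p,None if q is None else np.round(q,2))
```

```text
cam in tool [ 0.07146028  0.00082949 -0.16018017] axes [[-0.001 -0.969 -0.248]
 [ 1.    -0.001  0.   ]
 [-0.    -0.248  0.969]]
-3.0 (0.45, -0.4, 0.3) [ 1.15  0.38 -0.63  1.56  0.23  1.27  2.2 ]
-3.0 (0.62, 0.0, 0.3) [ 0.52  0.45 -0.79  1.51  0.33  1.31  1.41]
-2.5 (0.45, -0.4, 0.3) [ 1.44  0.52 -1.08  1.56  0.47  1.35  2.52]
-2.5 (0.62, 0.0, 0.3) [ 0.69  0.56 -1.08  1.51  0.5   1.37  1.78]
-2.0 (0.45, -0.4, 0.3) [ 0.45  0.32  0.29  1.59 -0.1   1.24 -2.81]
-2.0 (0.62, 0.0, 0.3) [ 0.69  0.56 -1.08  1.51  0.5   1.37  2.28]
-1.5 (0.45, -0.4, 0.3) [ 0.52  0.32  0.2   1.59 -0.07  1.24 -2.34]
-1.5 (0.62, 0.0, 0.3) [-0.78  0.55  1.08  1.56 -0.49  1.33 -2.71]
-1.0 (0.45, -0.4, 0.3) [ 0.58  0.32  0.12  1.58 -0.04  1.24 -1.86]
-1.0 (0.62, 0.0, 0.3) [ 0.17  0.37 -0.29  1.53  0.11  1.26 -2.71]
-0.5 (0.45, -0.4, 0.3) [ 0.65  0.32  0.04  1.58 -0.01  1.24 -1.39]
-0.5 (0.62, 0.0, 0.3) [ 0.23  0.37 -0.38  1.52  0.14  1.27 -2.23]
0.0 (0.45, -0.4, 0.3) [ 0.7   0.32 -0.03  1.58  0.01  1.24 -0.9 ]
0.0 (0.62, 0.0, 0.3) [ 0.28  0.38 -0.44  1.52  0.17  1.27 -1.75]
0.5 (0.45, -0.4, 0.3) [ 0.77  0.32 -0.13  1.58  0.04  1.25 -0.43]
0.5 (0.62, 0.0, 0.3) [ 0.34  0.4  -0.53  1.52  0.2   1.28 -1.28]
1.0 (0.45, -0.4, 0.3) [ 0.85  0.33 -0.22  1.57  0.07  1.25  0.04]
1.0 (0.62, 0.0, 0.3) [ 0.39  0.41 -0.59  1.52  0.23  1.29 -0.8 ]
1.5 (0.45, -0.4, 0.3) [ 0.92  0.33 -0.32  1.57  0.11  1.25  0.52]
1.5 (0.62, 0.0, 0.3) [ 0.43  0.42 -0.66  1.52  0.26  1.29 -0.33]
2.0 (0.45, -0.4, 0.3) [ 0.99  0.34 -0.4   1.57  0.14  1.26  0.99]
2.0 (0.62, 0.0, 0.3) [ 0.47  0.44 -0.72  1.52  0.29  1.3   0.15]
2.5 (0.45, -0.4, 0.3) [ 1.05  0.35 -0.49  1.57  0.17  1.26  1.46]
2.5 (0.62, 0.0, 0.3) [ 0.51  0.45 -0.78  1.51  0.32  1.31  0.63]
3.0 (0.45, -0.4, 0.3) [ 1.12  0.37 -0.58  1.57  0.21  1.27  1.94]
3.0 (0.62, 0.0, 0.3) [ 0.49  0.44 -0.74  1.52  0.3   1.3   1.14]
```

```bash
cat >> h.py <<'E'
def rot(yaw):
    x=np.array([np.cos(yaw),np.sin(yaw),0]); z=np.array([0,0,-1.]); return np.c_[x,np.cross(z,x),z]
E
python3 - <<'E'
from rig import robot
from h import *
import pickle
for n,p in [("plate",(0.45,-0.45,0.22)),("clamp1",(0.62,-0.06,0.24)),("clamp2",(0.56,-0.10,0.24))]:
    robot.move_ptp(p,rot(1.5)); robot.pause(0.2)
    i=robot.camera_info("wrist"); cv2.imwrite(f"pics/w_{n}.png",robot.grab_frame("wrist")[:,:,::-1])
    pickle.dump(i,open(f"{n}.pkl","wb")); print(robot.get_state()['time'])
E
```

```text
1.375
3.1917
3.8333
```

View pics/w_plate.png

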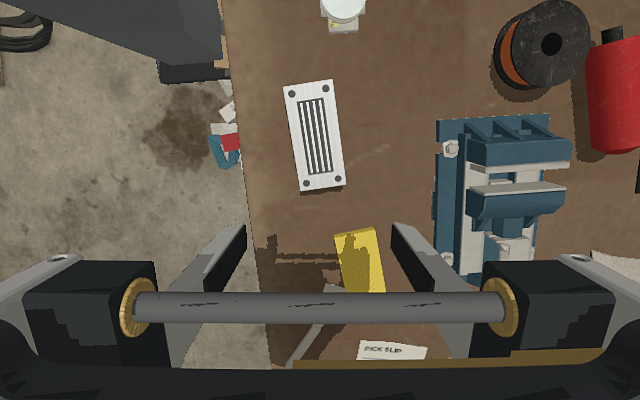

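View pics/w_clamp1.png

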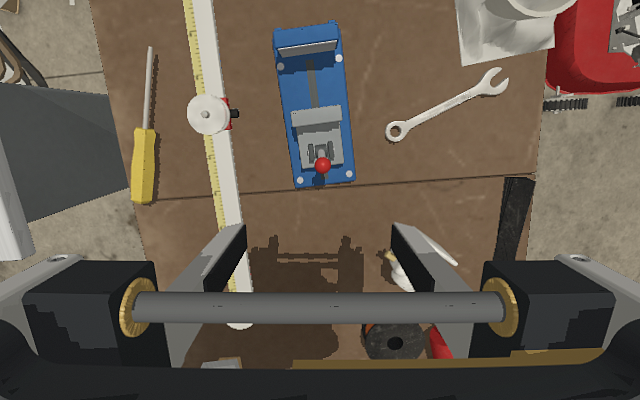

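View pics/w_clamp2.png

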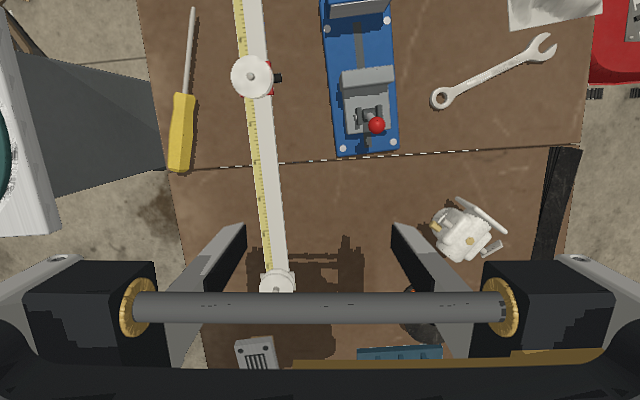

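Run:
```python
from h import *
a=cv2.imread("pics/w_clamp1.png"); cv2.imwrite("pics/z1.png",cv2.resize(a[10:200,225:395],None,fx=3.1,fy=3.1,interpolation=cv2.INTER_CUBIC))
a=cv2.imread("pics/w_plate.png"); cv2.imwrite("pics/z2.png",cv2.resize(a[70:200,265:365],None,fx=4.5,fy=4.5,interpolation=cv2.INTER_CUBIC))
```

```text
(no output)
```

View pics/z1.png

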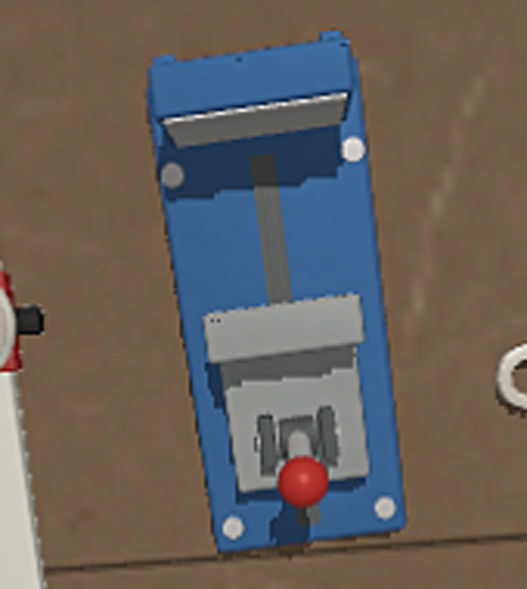

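View pics/z2.png

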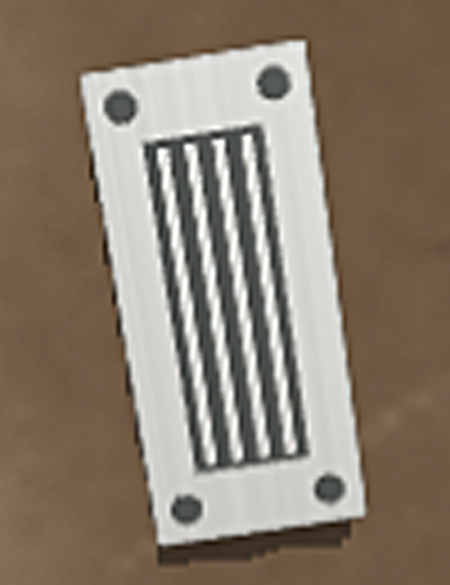

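Run:
```python
from h import *
import pickle
from scipy.optimize import least_squares
def px(U,s,o): return (np.array(U)+.5)/s-.5+np.array(o)
def fit(i,uv,f,x0):
    def r(p):
        return (proj(i,f(p))-uv).ravel()
    s=least_squares(r,x0); return s.x, s.fun.reshape(-1,2).round(1)
def tf(p,L):
    L=np.array(L); c,s=np.cos(p[2]),np.sin(p[2])
    return np.c_[p[0]+c*L[:,0]-s*L[:,1],p[1]+s*L[:,0]+c*L[:,1],L[:,2]]
i=pickle.load(open("plate.pkl","rb"))
uv=px([(82,75),(304,41),(366,515),(158,545)],4.5,(265,70))
L=[(.06,.028,.038),(.06,-.028,.038),(-.06,-.028,.038),(-.06,.028,.038)]
print("plate",*fit(i,uv,lambda p:tf(p,L),[.45,-.4,1.6]))
i=pickle.load(open("clamp1.pkl","rb"))
uv=px([(218,553),(403,527),(165,121),(348,95),(206,315),(360,295),(210,362),(362,341)],3.1,(225,10))
def f(p):
    j=p[3]
    return tf(p,[(-.095,.042,.012),(-.095,-.042,.012),(.07,.035,.058),(.07,-.035,.058),(-.005+j,.029,.057),(-.005+j,-.029,.057),(-.023+j,.029,.057),(-.023+j,-.029,.057)])
x,r=fit(i,uv,f,[.62,0,1.6,0]); print("clamp",x,r)
# overlay
a=cv2.imread("pics/w_clamp1.png")
print(proj(i,tf(x,[(-.055+x[3],0,.084)])), "knob px expected lever up; seen", px([(303,482)],3.1,(225,10)))
i2=pickle.load(open("clamp2.pkl","rb")); 
b=cv2.imread("pics/w_clamp2.png"); b=cv2.resize(b[0:170,300:420],None,fx=5,fy=5,interpolation=cv2.INTER_CUBIC)[:,:]
for q in proj(i2,f(x)): cv2.circle(b,tuple(int(v) for v in ((q-[300,0]+.5)*5-.5)),3,(0,255,255),-1)
cv2.imwrite("pics/z3.png",cv2.resize(b,None,fx=.7,fy=.7))
```

```text
plate [ 0.44963524 -0.3968613   1.64168729] [[-0.6 -0.2]
 [ 0.5 -0.5]
 [ 0.2  0.5]
 [-0.1  0.4]]
clamp [0.62301118 0.02189338 1.62510427 0.00895189] [[-0.8  0.7]
 [ 1.4  1.3]
 [-3.  -0.3]
 [ 2.9 -1. ]
 [-1.5 -0.5]
 [ 0.2 -0.8]
 [-0.4  0.7]
 [ 1.3  0.8]]
[[321.01524324 154.39587887]] knob px expected lever up; seen [[322.40322581 165.14516129]]
```

View pics/z3.png

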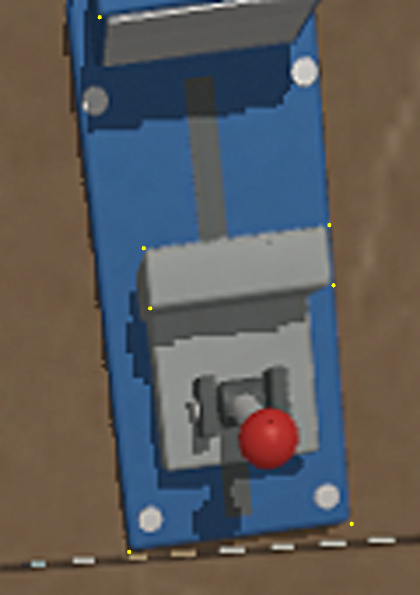

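```bash
cat > fitc.py <<'E'
from h import *
import pickle
from scipy.optimize import least_squares
def px(U,s,o): return (np.array(U)+.5)/s-.5+np.array(o)
def tf(p,L):
    L=np.array(L); c,s=np.cos(p[2]),np.sin(p[2])
    return np.c_[p[0]+c*L[:,0]-s*L[:,1],p[1]+s*L[:,0]+c*L[:,1],L[:,2]]
def f(p):
    j=p[3]; w=p[4]
    return tf(p,[(-.095,.042,.012),(-.095,-.042,.012),(.07,w,.058),(.07,-w,.058),(-.005+j,.029,.057),(-.005+j,-.029,.057),(-.023+j,.029,.057),(-.023+j,-.029,.057),(-.055+j-.046*np.sin(p[5]),0,.038+.046*np.cos(p[5]))])
E
python3 - <<'E'
from fitc import *
i=pickle.load(open("clamp1.pkl","rb")); i2=pickle.load(open("clamp2.pkl","rb"))
uv=px([(218,553),(403,527),(165,121),(348,95),(206,315),(360,295),(210,362),(362,341),(303,482)],3.1,(225,10))
s=3.5
uv2=px([(130,549),(348,522),(104,18),(0,0),(147,248),(328,228),(149,310),(331,283),(268,437)],3.5,(300,0))
def r(p):
    A=(proj(i,f(p))-uv); B=(proj(i2,f(p))-uv2); B[3]=0
    return np.r_[A,B].ravel()
s=least_squares(r,[.62,0,1.6,0,.03,0.1],loss='soft_l1'); print(s.x.round(4)); print(s.fun.reshape(2,-1,2).round(1))
np.save("clamp.npy",s.x)
E
```

```text
[0.6228 0.022  1.628  0.0088 0.0324 0.2515]
[[[-0.7  0.6]
  [ 1.5  1.1]
  [-1.  -0.6]
  [ 0.1 -0.8]
  [-1.7 -0.3]
  [ 0.  -0.8]
  [-0.5  0.8]
  [ 1.1  0.8]
  [-0.1 -0.3]]

 [[-0.3  0.8]
  [ 1.   0.4]
  [ 0.9 -0.5]
  [ 0.   0. ]
  [-1.1  0.3]
  [ 0.2 -1. ]
  [ 0.2 -0.3]
  [ 0.5  0.6]
  [-0.   0.3]]]
```

```bash
cat > geo.py <<'E'
from fitc import *
P=np.array([0.4496,-0.3969]); PY=1.6417
C=np.load("clamp.npy"); 
def ax(yaw): return np.array([np.cos(yaw),np.sin(yaw),0.])
Z=np.array([0,0,1.])
def pickR(th,su,sy):
    u=ax(PY)*su; z=-np.cos(th)*Z-np.sin(th)*u; y=np.cross(Z,u)*sy; return np.c_[np.cross(y,z),y,z]
def placeR(th,su,sy):
    X=ax(C[2]); n=-X; u=Z; z=-np.cos(th)*n-np.sin(th)*u; y=np.cross(n,u)*sy; return np.c_[np.cross(y,z),y,z]
def pickP(d,su): return np.r_[P,0.031]+d*su*ax(PY)
def placeP(d,gap): # plate standing, gap to fence
    return np.r_[C[:2],0.012+0.06+d]+(0.07-gap-0.007)*ax(C[2])
E
python3 - <<'E'
from rig import robot
from geo import *
print(robot.get_state()['time'])
lo=np.array([-2.81,-.39,-1.27,.06,-1.19,.19,-2.82]);hi=np.array([2.81,2.02,1.25,2.57,4.33,2,2.82])
for th in np.radians([20,30,40,45,50,60]):
  for su in (1,-1):
    for sy in (1,-1):
      out=[]
      for p,R in [(pickP(.02,su)+.1*Z,pickR(th,su,sy)),(pickP(.02,su),pickR(th,su,sy)),(placeP(.02,.003)+.1*Z,placeR(th,su,sy)),(placeP(.02,.003),placeR(th,su,sy))]:
        q=robot.ik(p,R); out.append("None" if q is None else "%.2f@%d"%(np.minimum(q-lo,hi-q).min(),np.minimum(q-lo,hi-q).argmin()+1))
      print(round(np.degrees(th)),su,sy,out)
E
```

```text
3.8333
20 1 1 ['0.16@3', '0.04@7', '0.08@5', '0.10@5']
20 1 -1 ['0.52@6', '0.33@6', '0.51@5', '0.58@5']
20 -1 1 ['0.75@6', '0.90@6', '0.08@5', '0.10@5']
20 -1 -1 ['0.72@6', '0.80@7', '0.51@5', '0.58@5']
30 1 1 ['0.16@3', '0.17@6', '0.20@5', '0.20@5']
30 1 -1 ['0.49@6', '0.33@6', '0.59@3', '0.60@3']
30 -1 1 ['0.59@6', '0.73@6', '0.20@5', '0.20@5']
30 -1 -1 ['0.53@6', '0.67@6', '0.59@3', '0.60@3']
40 1 1 ['0.18@3', '0.00@6', '0.32@5', '0.31@5']
40 1 -1 ['0.45@4', '0.42@6', '0.62@3', '0.62@3']
40 -1 1 ['0.43@6', '0.55@6', '0.32@5', '0.31@5']
40 -1 -1 ['0.35@6', '0.48@6', '0.62@3', '0.62@3']
45 1 1 ['0.44@4', '0.41@4', '0.31@7', '0.36@5']
45 1 -1 ['0.42@4', '0.41@4', '0.63@3', '0.62@3']
45 -1 1 ['0.35@6', '0.47@6', '0.31@7', '0.36@5']
45 -1 -1 ['0.26@6', '0.38@6', '0.63@3', '0.62@3']
50 1 1 ['0.41@4', '0.30@6', '0.24@7', '0.36@7']
50 1 -1 ['0.40@4', '0.40@4', '0.63@3', '0.63@3']
50 -1 1 ['0.27@6', '0.38@6', '0.24@7', '0.36@7']
50 -1 -1 ['0.17@6', '0.28@6', '0.63@3', '0.63@3']
60 1 1 ['0.36@4', '0.28@6', '0.10@7', '0.20@7']
60 1 -1 ['0.37@4', '0.39@4', '0.65@3', '0.65@3']
60 -1 1 ['0.12@6', '0.21@6', '0.10@7', '0.20@7']
60 -1 -1 ['0.03@6', '0.09@6', '0.65@3', '0.65@3']
```

Run:
```python
from rig import robot
from geo import *
th=np.radians(45); R=pickR(th,1,-1); p=pickP(.02,1)
robot.move_ptp(p-R[:,2]*.1,R)
print(robot.move_linear(p,0.1,threshold=15))
s=robot.get_state(); print(s['time'],s['ee_pos']-p,s['force'])
cv2.imwrite("pics/p_w.png",robot.grab_frame("wrist")[:,:,::-1])
cv2.imwrite("pics/p_s.png",robot.grab_frame("scene")[:,:,::-1][200:350,250:450].repeat(4,0).repeat(4,1))
```

```text
False
6.0917 [0.00028879 0.00034901 0.00029794] [-0.41904914  0.43209288  0.5802132 ]
```

View pics/p_w.png

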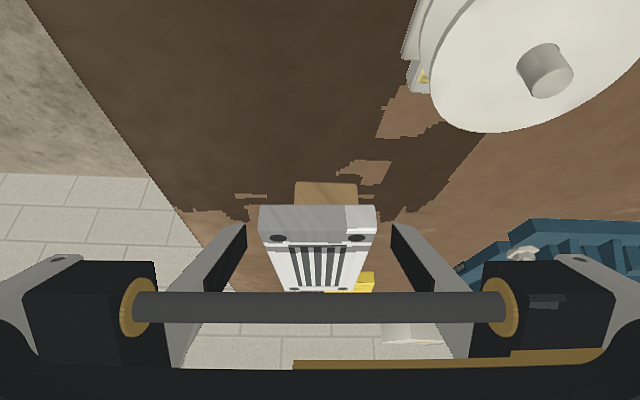

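View pics/p_s.png

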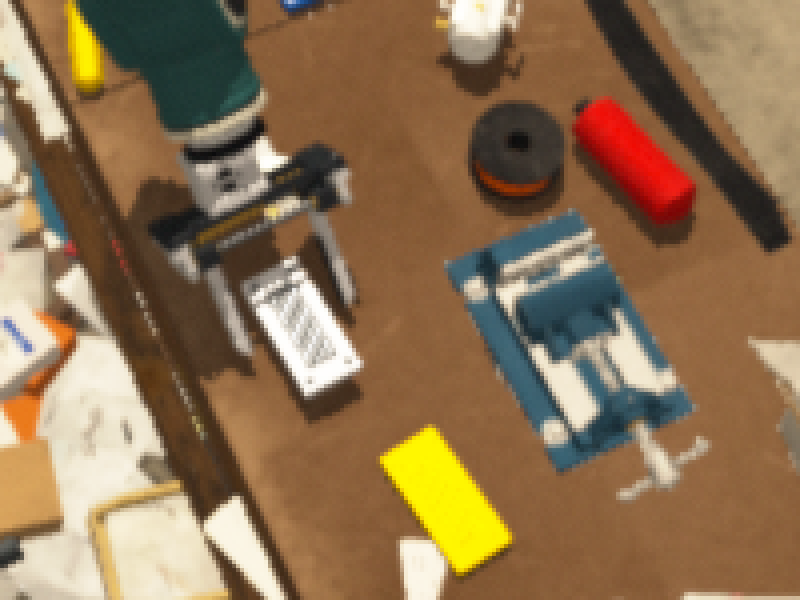

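Run:
```python
from rig import robot
from geo import *
th=np.radians(45); R=pickR(th,1,-1); p=pickP(.02,1)
robot.gripper_to(0.04); s=robot.get_state(); print(s['time'],s['opening'],s['force'])
robot.move_linear(p+.14*Z,0.15)
robot.pause(.2)
s=robot.get_state(); print(s['time'],s['opening'],s['force'])
import pickle; pickle.dump((robot.camera_info("wrist"),s),open("held.pkl","wb"))
cv2.imwrite("pics/h_w.png",robot.grab_frame("wrist")[:,:,::-1])
```

```text
6.8667 0.05575650728939748 [0.05819859 1.03540123 1.05986823]
8.15 0.0561144235196378 [-0.14344322 -0.26709126 -2.73323819]
```

View pics/h_w.png

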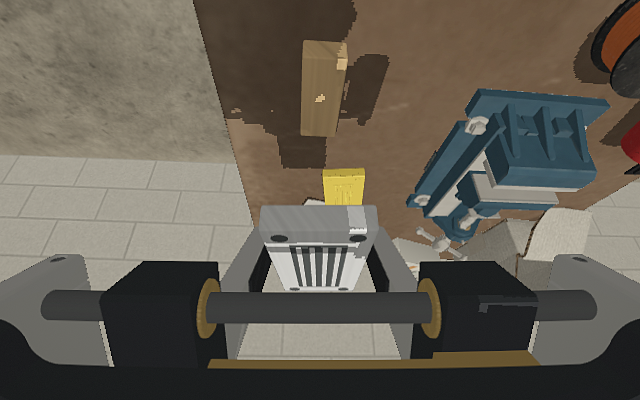

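Run:
```python
from geo import *
i,s=pickle.load(open("held.pkl","rb"))
Rp=pickR(np.radians(45),1,-1)
T=s['tool_rot']@Rp.T
c=s['ee_pos']; u=T@ax(PY); n=T@Z; w=np.cross(n,u)
ctr=c-.02*u
im=cv2.imread("pics/h_w.png")
pts=[ctr+a*.06*u+b*.028*w+e*.007*n for a,b,e in [(1,1,1),(1,-1,1),(1,1,-1),(1,-1,-1),(-1,1,1),(-1,-1,1)]]
q=proj(i,pts); print(q.round(1))
b=cv2.resize(im[190:310,240:400],None,fx=5,fy=5,interpolation=cv2.INTER_CUBIC)
for v in q: cv2.circle(b,tuple(int(t) for t in (v-[240,190]+.5)*5),3,(0,0,255),-1)
cv2.imwrite("pics/h_z.png",b)
```

```text
[[257.5 230.2]
 [380.  230.1]
 [260.5 203.5]
 [376.9 203.4]
 [284.1 291.2]
 [353.3 291.2]]
```

View pics/h_z.png

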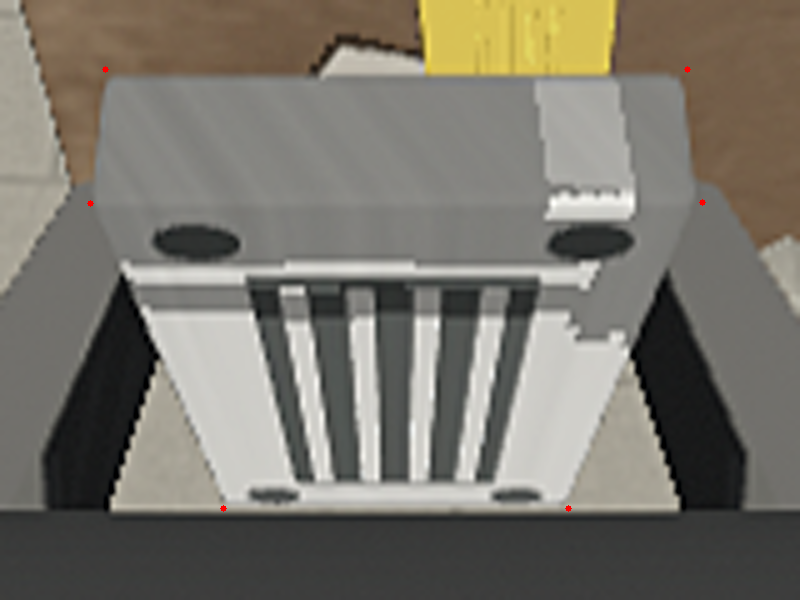

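Run:
```python
from rig import robot
from geo import *
th=np.radians(45); R=placeR(th,1,-1); p=placeP(.02,.004)
s=robot.get_state()
robot.move_linear(s['ee_pos']+.1*Z,0.2)
robot.move_ptp(p+.15*Z,R); robot.pause(.1)
robot.move_linear(p+.06*Z,.15); robot.pause(.2)
s=robot.get_state(); print(s['time'],s['opening'],s['ee_pos']-p, s['force'])
pickle.dump((robot.camera_info("wrist"),s),open("pl.pkl","wb"))
cv2.imwrite("pics/pl_w.png",robot.grab_frame("wrist")[:,:,::-1])
cv2.imwrite("pics/pl_s.png",robot.grab_frame("scene")[:,:,::-1][110:260,240:440].repeat(4,0).repeat(4,1))
cv2.imwrite("pics/pl_d.png",robot.grab_frame("side")[:,:,::-1][120:270,230:430].repeat(4,0).repeat(4,1))
```

```text
11.6833 0.0555400610125904 [ 4.21049688e-04 -6.21672071e-05  6.09396642e-02] [-0.20731363  0.91798477 -1.67746394]
```

View pics/pl_w.png

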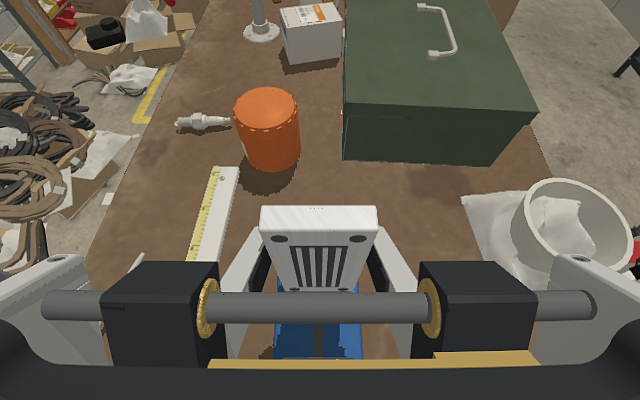

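View pics/pl_s.png

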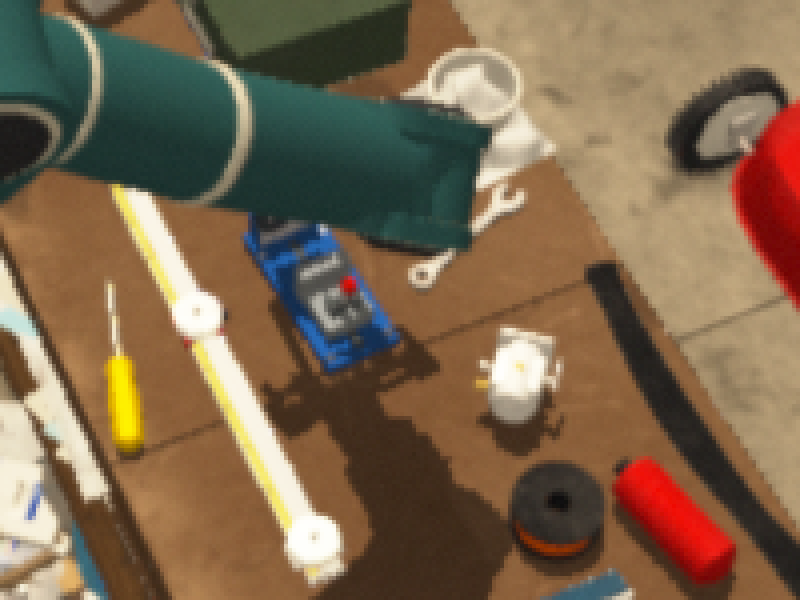

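View pics/pl_d.png

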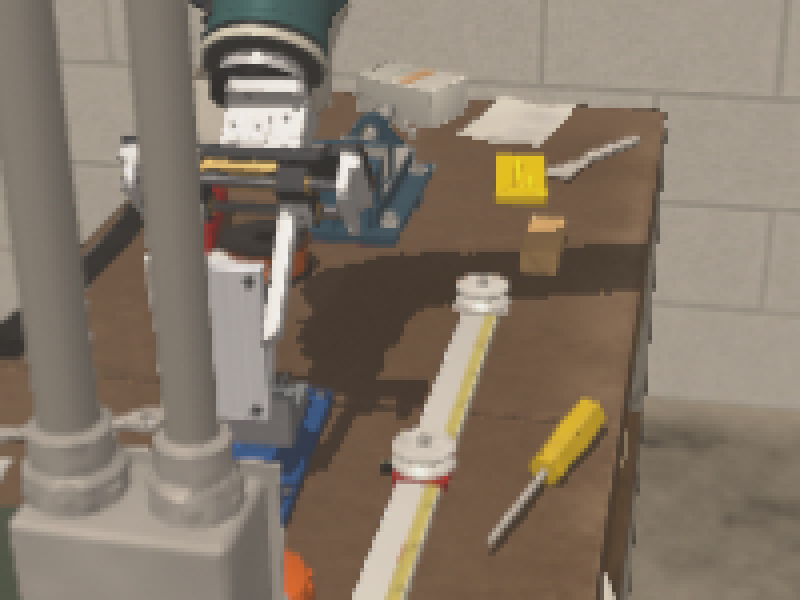

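Run:
```python
from rig import robot
from geo import *
p=placeP(.02,.004)
print(robot.move_linear(p+.006*Z,.08,threshold=10))
s=robot.get_state(); print(s['time'],s['ee_pos']-p, s['force'])
print(robot.move_linear(p-.004*Z,.015,threshold=5))
s=robot.get_state(); print(s['time'],s['ee_pos']-p, s['force'],s['moment'])
cv2.imwrite("pics/q_w.png",robot.grab_frame("wrist")[:,:,::-1])
```

```text
False
12.6583 [2.05582864e-04 4.86465418e-05 6.28200495e-03] [-0.90594652 -0.24675102 -2.34402088]
True
13.1583 [ 1.83218847e-04  7.32604001e-05 -7.85828781e-04] [ 0.17148282 -0.80518209  5.96913487] [ 0.08134461 -0.01143323  0.00227976]
```

View pics/q_w.png

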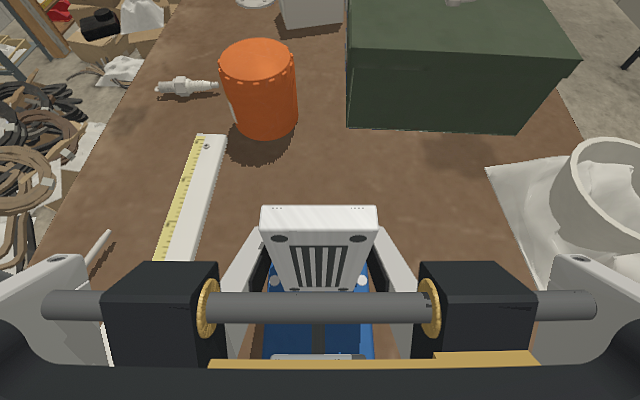

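Run:
```python
from rig import robot
from geo import *
p=placeP(.02,.004); X=ax(C[2])
s=robot.get_state(); b=s['ee_pos']
robot.move_linear(b+.0012*Z,.01)
print(robot.move_linear(b+.0012*Z+.008*X,.012,threshold=4))
s=robot.get_state(); print(s['time'],(s['ee_pos']-b)@X, s['force'])
c=s['ee_pos']-.0007*X; c[2]=b[2]
print(robot.move_linear(c,.01,threshold=4))
robot.pause(.2); s=robot.get_state(); print(s['time'],(s['ee_pos']-b), s['force'],s['moment'])
```

```text
True
14.0417 0.00528521795331269 [-0.39904325  0.11435479 -2.26739719]
False
14.4917 [-5.01952463e-04  4.71738812e-03  4.48903810e-05] [-0.19105109  0.80644187  1.82004229] [-0.25019455  0.00498989  0.13486357]
```

Run:
```python
from rig import robot
from geo import *
robot.gripper_to(0.085); robot.pause(.3)
s=robot.get_state(); print(s['time'],s['opening'],s['force'])
cv2.imwrite("pics/r_w.png",robot.grab_frame("wrist")[:,:,::-1])
robot.move_linear(s['ee_pos']-s['tool_rot'][:,2]*.10,.15)
robot.pause(.1)
s=robot.get_state(); print(s['time']); pickle.dump((robot.camera_info("wrist"),s),open("r2.pkl","wb"))
cv2.imwrite("pics/r2_w.png",robot.grab_frame("wrist")[:,:,::-1])
```

```text
15.4333 0.08518040792592327 [-0.41203887  0.43895023  0.78853765]
16.4
```

View pics/r2_w.png

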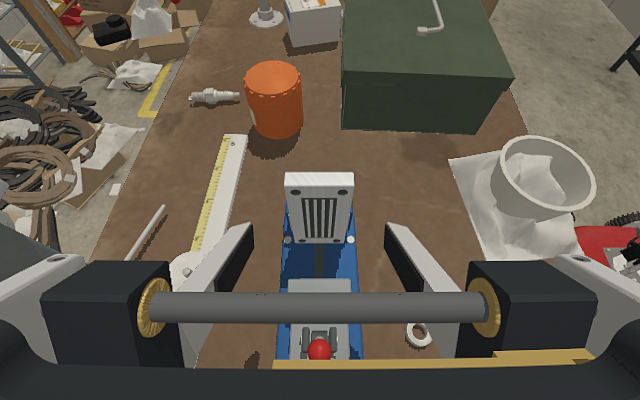

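```bash
cat >> geo.py <<'E'
def cl(x,y,z): return np.r_[C[:2],0]+x*ax(C[2])+y*np.cross(Z,ax(C[2]))+z*Z
E
python3 - <<'E'
from rig import robot
from geo import *
R=placeR(np.radians(60),1,-1); X=ax(C[2]); print(R[:,2]@X)
s=robot.get_state()
robot.move_linear(s['ee_pos']+.05*Z-.03*X,.2)
robot.move_ptp(cl(-.10,0,.15),R)
robot.gripper_to(0.0)
robot.move_linear(cl(-.10,0,.0395),.12,threshold=10)
robot.pause(.2)
s=robot.get_state(); print(s['time'],s['ee_pos']-cl(-.10,0,.0395),s['force'],s['opening'])
cv2.imwrite("pics/j_w.png",robot.grab_frame("wrist")[:,:,::-1])
cv2.imwrite("pics/j_s.png",robot.grab_frame("scene")[:,:,::-1][110:260,240:440].repeat(4,0).repeat(4,1))
cv2.imwrite("pics/j_d.png",robot.grab_frame("side")[:,:,::-1][120:270,230:430].repeat(4,0).repeat(4,1))
E
```

```text
0.5000000000000001
19.9 [ 3.17455581e-04 -9.43521497e-05  6.33380981e-04] [ 0.21544197 -0.62308236  0.04052849] 0.000321091745904641
```

View pics/j_w.png

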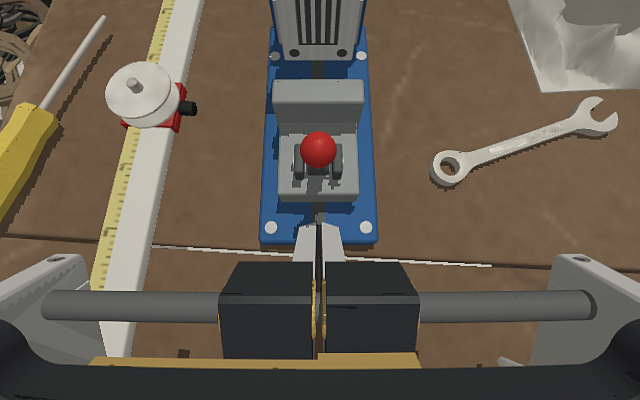

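View pics/j_s.png

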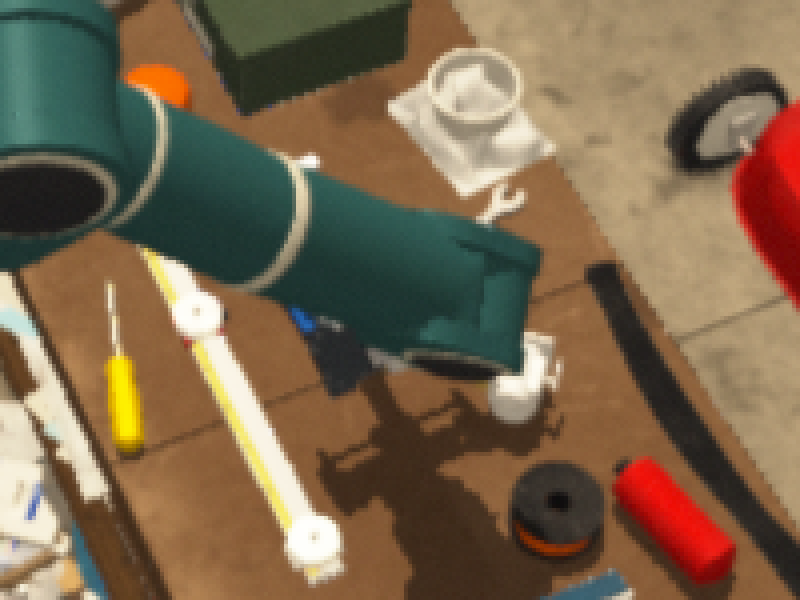

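View pics/j_d.png

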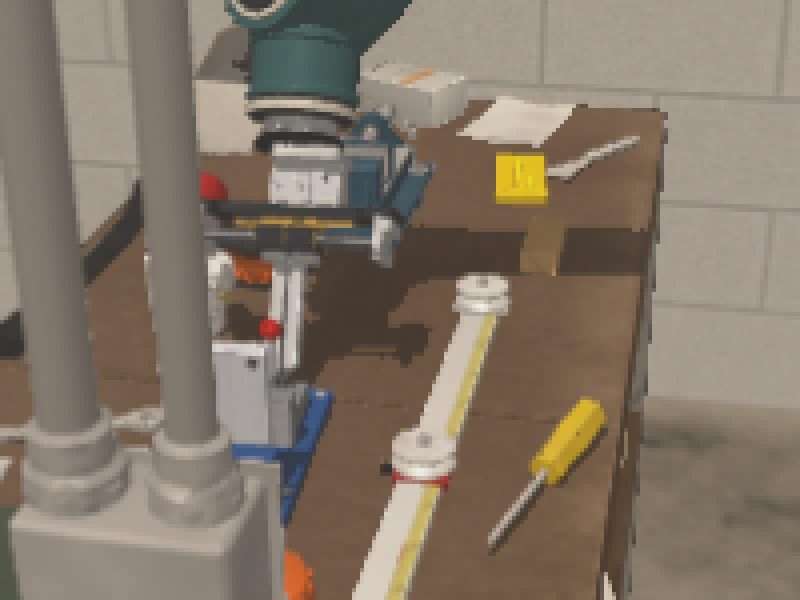

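Run:
```python
from rig import robot
from geo import *
X=ax(C[2])
def st(): 
    s=robot.get_state(); print(round(s['time'],2),((s['ee_pos']-cl(0,0,0))@X).round(4),s['force'].round(2))
print(robot.move_linear(cl(-.042,0,.0395),.05,threshold=18)); st()
print(robot.move_linear(cl(-.022,0,.0395),.02,threshold=15)); st()
robot.pause(.3); st()
cv2.imwrite("pics/k_w.png",robot.grab_frame("wrist")[:,:,::-1])
```

```text
False
21.36 -0.042 [ 0.12 -1.52  0.01]
True
22.07 -0.0298 [ 0.95 -4.06  2.12]
22.38 -0.0298 [ 1.78 -4.15  3.07]
```

View pics/k_w.png

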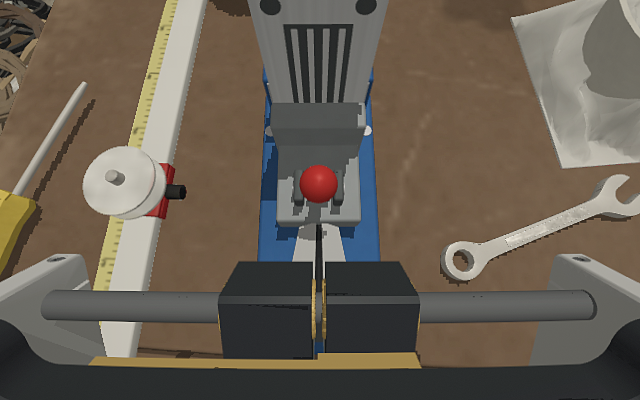

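Run:
```python
from rig import robot
from geo import *
X=ax(C[2])
def st(): 
    s=robot.get_state(); print(round(s['time'],2),((s['ee_pos']-cl(0,0,0))@X).round(4),s['force'].round(2))
print(robot.move_linear(cl(-.026,0,.0395),.01,threshold=15)); st()
robot.pause(.3); st()
robot.move_linear(cl(-.06,0,.0395),.1); robot.pause(.1); st()
pickle.dump(robot.camera_info("wrist"),open("l.pkl","wb"))
cv2.imwrite("pics/l_w.png",robot.grab_frame("wrist")[:,:,::-1])
```

```text
True
22.82 -0.0298 [ 0.17 -4.31  2.25]
23.12 -0.0298 [-1.34 -3.93  2.89]
23.67 -0.0595 [-0.66  0.48 -0.2 ]
```

View pics/l_w.png

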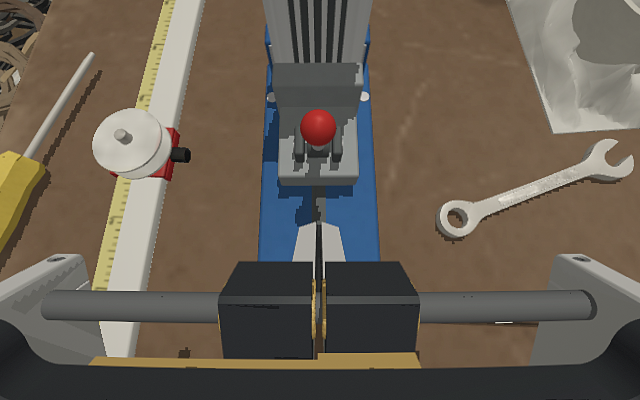

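Run:
```python
from rig import robot
from geo import *
i=pickle.load(open("l.pkl","rb"))
for ph in (0,.1,.2,.25,.3): print(ph,proj(i,[cl(.0066-.046*np.sin(ph),0,.038+.046*np.cos(ph))]))
print(proj(i,[cl(-.0134,.027,.033),cl(-.0134,-.027,.033),cl(.0566,.029,.057),cl(.0566,-.029,.057)]))
X=ax(C[2]); R=rot(C[2])
robot.move_linear(cl(-.07,0,.2),.2)
robot.move_ptp(cl(.026,0,.2),R)
print(robot.move_linear(cl(.026,0,.101),.15,threshold=8))
robot.pause(.2)
s=robot.get_state(); print(s['time'],s['force'],s['qpos'].round(2))
cv2.imwrite("pics/m_w.png",robot.grab_frame("wrist")[:,:,::-1])
cv2.imwrite("pics/m_d.png",robot.grab_frame("side")[:,:,::-1][170:270,230:380].repeat(5,0).repeat(5,1))
```

```text
0 [[317.98898414 104.8371151 ]]
0.1 [[318.02730566 113.14350896]]
0.2 [[318.06673244 121.96256938]]
0.25 [[318.0866265  126.51338541]]
0.3 [[318.10651222 131.12933099]]
[[276.77387225 176.21769573]
 [359.63568477 175.86778136]
 [272.43168032  60.5327758 ]
 [362.99128703  60.19856847]]
False
26.45 [ 0.30256688 -0.19889128 -0.98303224] [-0.07  0.55 -0.08  1.72  0.05  0.88 -0.11]
```

View pics/m_w.png

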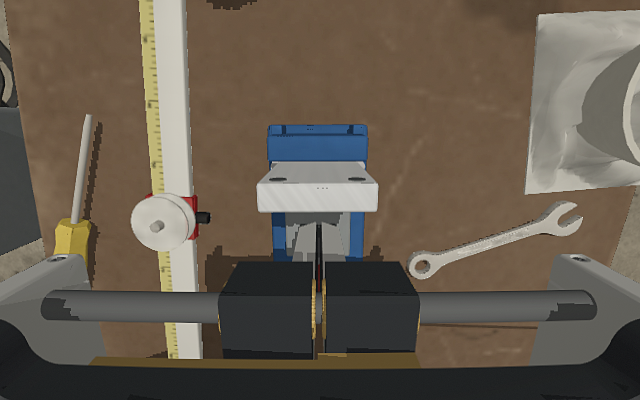

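View pics/m_d.png

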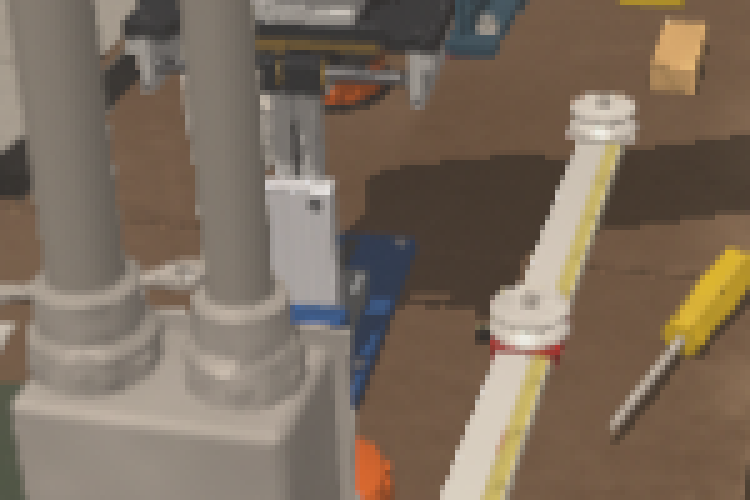

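```bash
cat > arc.py <<'E'
from geo import *
def tcp(ph,hx=.0066,b=.004):
    c,s=np.cos(ph),np.sin(ph)
    x=hx-.046*s+.009*c-b*s; z=.038+.046*c+.009*s-b*c
    return cl(x+.008,0,z+.019)
E
python3 - <<'E'
from rig import robot
from arc import *
X=ax(C[2])
for ph in list(np.arange(.2,1.53,.12))+[1.52]:
    h=robot.move_linear(tcp(ph),.04,threshold=18)
    s=robot.get_state(); print(round(ph,2),h,round(s['time'],2),s['force'].round(1),(s['ee_pos']-tcp(ph)).round(4))
    if h: break
robot.pause(.2)
cv2.imwrite("pics/n_w.png",robot.grab_frame("wrist")[:,:,::-1])
E
```

```text
0.2 False 27.02 [ 0.1 -0.4  0.5] [-0.     -0.0003 -0.    ]
0.32 False 27.32 [-0.9 -0.6 -0. ] [-0.     -0.0003 -0.    ]
0.44 False 27.62 [ 1.   0.2 -0.1] [ 0.     -0.0004 -0.    ]
0.56 False 27.92 [0.2 0.1 0.3] [ 0.     -0.0005 -0.0001]
0.68 False 28.22 [0.3 0.3 0.8] [ 0.     -0.0005 -0.0001]
0.8 False 28.51 [0.2 0.4 0.7] [ 0.     -0.0005 -0.0001]
0.92 False 28.8 [-0.6  0.1  0.3] [-0.     -0.0005 -0.0001]
1.04 False 29.09 [-0.1  0.6  0.3] [-0.0001 -0.0004 -0.0002]
1.16 False 29.38 [-0.6  0.3 -0.2] [-0.0001 -0.0003 -0.0003]
1.28 False 29.66 [-0.3  0.2  0.4] [-0.0002 -0.0003 -0.0003]
1.4 False 29.94 [ 0.1 -0.3  0.1] [-0.0002 -0.0002 -0.0003]
1.52 False 30.23 [-3.1  2.6 12.3] [0.0004 0.0004 0.0006]
1.52 False 30.48 [-3.6  2.6 11.7] [0.0004 0.0004 0.0006]
```

View pics/n_w.png

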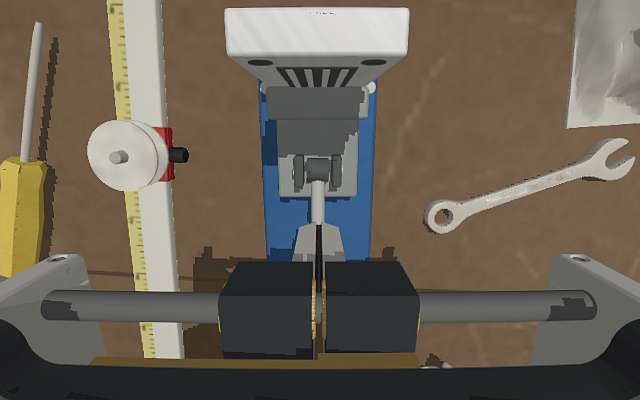

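Lever reached its stop (12 N at the end). Retreat and look.

Run:
```python
from rig import robot
from arc import *
s=robot.get_state()
robot.move_linear(s['ee_pos']+.12*Z,.15)
robot.move_ptp(cl(-.09,0,.24),rot(C[2])); robot.pause(.3)
s=robot.get_state(); i=robot.camera_info("wrist"); a=robot.grab_frame("wrist")[:,:,::-1].copy(); print(s['time'],s['force'])
cv2.imwrite("pics/f_w.png",a)
cv2.imwrite("pics/f_d.png",robot.grab_frame("side")[:,:,::-1][170:270,230:380].repeat(5,0).repeat(5,1))
for ph in (1.2,1.3,1.4,1.5): print(ph,proj(i,[cl(.0066-.046*np.sin(ph),0,.038+.046*np.cos(ph))]))
# predicted: plate top corners if against fence(71.3), jaw top front corners
q=[cl(.0713,.028,.132),cl(.0713,-.028,.132),cl(.0573,.028,.132),cl(.0573,-.028,.132),cl(.0385,.029,.057),cl(.0385,-.029,.057),cl(-.0134,.027,.033),cl(-.0134,-.027,.033)]
q=proj(i,q); print(q.round(1))
b=cv2.resize(a[60:260,240:400],None,fx=3,fy=3,interpolation=cv2.INTER_CUBIC)
for v in q: cv2.circle(b,tuple(int(t) for t in (v-[240,60]+.5)*3),2,(0,255,255),-1)
cv2.imwrite("pics/f_z.png",b)
```

```text
32.375 [-0.02885664 -0.74257715 -0.61431412]
1.2 [[318.77924376 138.12108816]]
1.3 [[318.77627034 139.18424818]]
1.4 [[318.77362313 139.83350227]]
1.5 [[318.77131541 140.07860797]]
[[284.7   9.8]
 [353.2   9.8]
 [285.   28.4]
 [352.8  28.4]
 [292.2  68.5]
 [345.5  68.5]
 [296.4 117.9]
 [341.2 117.9]]
```

View pics/f_z.png

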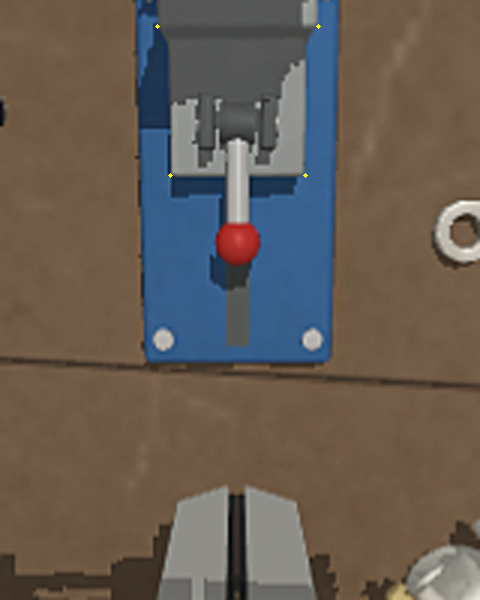

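View pics/f_d.png

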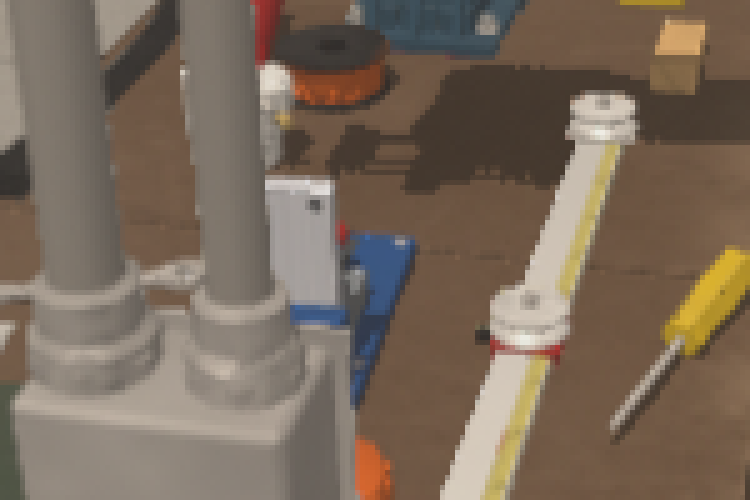

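View pics/f_w.png

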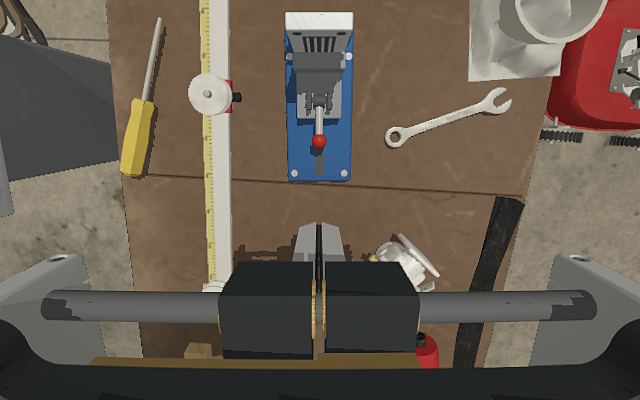

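Run:
```python
from rig import robot
robot.sign_off()
```

```text
the job is handed in; nothing more can be done
```

The aluminium plate is standing on a short end on the clamp bed against the fence, with the jaw slid home on it and the lever locked down. I handed the job in at about 32 s on the robot's clock; it gave no verdict.

1. **Placing:** I carried the plate over with the tool tilted 45°. It touched the bed within 1 mm of the expected height and met the fence 1.3 mm beyond where I had measured it. I let go there, and the picture showed it standing upright on its own.
2. **Jaw:** I pushed the carriage from behind until it met a hard stop. A second push stopped at the same place, within 1 mm of where a 14 mm gap should put it.
3. **Lever:** I pushed the knob down in an arc. The force stayed low until the end stop, where it reached about 12 N.

**Last checks:** The final wrist picture shows the jaw's rear corners where I predicted them, so it did not slip back during locking. The knob is within about 1 pixel of its fully-down position, and the plate top is within about 2 pixels (1–2 mm) of upright against the fence. I did not measure the plate's final tilt separately. The gripper was clear of everything, and no check failed. The bystanders I could see looked undisturbed, but I took no final picture of the oil filter and spark plug.

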